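# Cover the prepared food tubs with their own lids

### The arm

A 6-joint arm with a two-finger parallel gripper is mounted at the origin on the work surface. World frame = base frame: x ahead of the robot, y to its left, z up, the work surface at z = 0. Lengths are in m, angles in degrees, forces in N, time in s.
With the tool pointing down it reaches from about 0.3 to 1 m from the base axis. Payload 5.1 kg.
Tool frame: the origin (TCP) lies at the very end of the fingers, on their centre line; the grasp point (between the pads) lies 19 mm behind it; z points along the fingers, y is the line along which they close (so a half turn about z gives the same grasp; the last joint's range is limited). The gripper opens to 95 mm and grips with 3 to 60 N. Pads are 20 mm wide; open, the fingers measure 119 mm over their backs; the gripper's body (75 mm by 180 mm) begins 59 mm behind the grasp point.
Start: joints at [-76.009, 7.093, 94.555, -0, 78.352, -4.733], TCP at [0.209, -0.616, 0.215] pointing down, gripper open.
Joint ranges: [-149.61, 149.61], [-58.7, 133.49], [1.44, 155.28], [-77.14, 257.14], [18.33, 153.61], [-166.67, 166.67]. Speed limits (degrees/s): [147.25, 147.25, 180, 180, 180, 180].

### API

Orientations are given as [roll, pitch, yaw] about the fixed x, y, z axes, in that order (R = Rz(yaw) Ry(pitch) Rx(roll)).
In Python, from workcell import ctrl gives the robot as it stands.
- The arm moves only by the tool jog_arm, never from a script. Its argument "motion" is one flat list of numbers, 4 for each row, row after row: the shift along the tool's x, y, z each as a share of 75 mm, from -1 to 1, then the turn about the tool's z as a share of pi rad, from -1 to 1. A call has exactly 10 rows; each row shifts and turns the commanded pose from where the row before left it, along the tool's axes as they then stand; what a row does not reach is not made up. A row lasts 1/10 s, in which the tool goes at most 50 mm and 8.59 degrees, less where a joint would pass 70% of its speed; a pose out of reach is approached as far as the arm can. A call with a number of a shift or a turn outside -1 to 1 is refused whole. A call with a gripper value outside its range is refused whole. "grip" is the closure, from 0 (fully open) to 1 (shut), set as the call begins (left out, the last holds). The fingers move at their own pace and stop on an object; the grip force is fixed at half the most. Time passes only in rows, so rows that do not move let the fingers close, or fill a call up. It gives the time, the measured TCP pose, the force, the opening and the grip force at its end, in the units of the state.
- ctrl.read_state(): the state, without advancing time (a new reading comes with each control period).
- ctrl.get_image(name): name is "scene" or "top" or "wrist"; returns (picture, depth): 384x512x3 uint8, blue, green, red; 384x512 float32, m along the optical axis (not along the pixel's ray), 0 where there is no reading.
- ctrl.calibration(name): a dict with "mtx" (3x3 intrinsics, pixels), "k1" (the pictures are not rectified: a ray, as slopes to the right and down, at radius r is drawn at 1 + k1 r^2 times it, then the intrinsics apply), "origin" and "rotation" of the camera in the world; the wrist camera has in their place "T_tool_cam" (4x4, takes a point from camera to tool coordinates, whose origin is the TCP and whose axes are the flange's). Camera axes: x right, y down, z forward; pixel columns grow to the right and rows downward; lengths in m; the calibration is good to about 2 mm. A picture is of the moment at which its call begins: read the wrist's pose just before it. calibration takes no time and is no camera call.
- ctrl.sign_off(): hands the job in; it is judged then, once.
Trained networks look in the newest picture that a camera, given by its name, has taken for a name from the list of things; names that differ only in an ending like _2 or _b are one class to them, and where a whole thing is asked for, a point or a joint stands for the part that bears it (a point fixed in the world has none). Each returns a list of dicts, best first, with "conf" (0 to 1); they miss things now and then, are a little off and sometimes report something else, mostly with a low value. They report only what shows in the picture. A call takes as long as a camera call.
- ctrl.outline_of(camera, name): "mask" (384x512 bool, what is visible of it) and "extent" ([centre column, centre row, width, height] in pixels, round what is visible of it).
- ctrl.mark_of(camera, name): "xy" ([column, row] in pixels: a listed point, or the origin of a listed thing).
The state is a dict: "clock": time; "joint_pos": joint angles; "dq": joint speeds; "effort": joint torques, N m; "tcp_pos": TCP position; "orientation": TCP orientation; "wrist_force": force on the tool from outside, world axes, zero at the start; "torque": the same for the moment, N m; "width": opening from 0.0 (shut) to 1.0 (fully open); "grasp_force": force on a finger pad.
Only numpy, scipy, OpenCV 4.12 (cv2) and the standard library are available. Lean on these libraries where they do the work, as an engineer would, in place of code of your own. Each camera call takes 0.05 s, during which the arm holds its last target. There are 200 camera calls.

### The job

Prep is finished: cover each of the four steel food tubs with its own blue lid, so that every lid sits down flat on the rim all round. The round and the square lid go to the round and the square tub; of the two oblong lids, the one with the cut-out goes on the tub with the serving spoon, the spoon's handle coming out through the cut-out, and the other on the oblong tub without a spoon. Set the lids down rather than dropping them, do not tip the tubs, leave the salt shaker and the kitchen timer standing where they are, and let go of everything at the end.

Things in the scene. Friction and masses are not known exactly. Their poses are not given: they have to be found in the camera images.
- tub_round: Round open steel tub of cherry tomatoes, 99 mm outside, 90 mm inside, 55 mm tall, loose, 0.55 kg. Origin: centre of underside, z up; rim at z = 55.
- tub_square: Square open steel tub of cream-coloured eggs, 96 x 96 mm over the rim, 84 x 84 inside, sides along x and y, 55 mm tall, loose, 0.55 kg. Origin: centre of underside, z up; rim at z = 55.
- tub_plain: Oblong open steel tub of green limes, no spoon, 124 (x) x 84 (y) mm over the rim, 112 x 72 inside, 55 mm tall, loose, 0.55 kg. Origin: centre of underside, z up; rim at z = 55.
- tub_spoon: Oblong open steel tub of dark olives, 124 (x) x 84 (y) mm over the rim, 112 x 72 inside, 55 mm tall, loose, 0.55 kg. Origin: centre of underside, z up; rim at z = 55. A brown wooden spoon stays fixed in it: its handle, a 7 mm round bar at y = 0, slopes up over the middle of the +x short rim (x = 59, z = 60) and ends at x = 92, z = 90.
- lid_round: Round blue lid, flange 112 mm across; recess below it 72 mm across, z 0 to 8, flange z 8 to 12. Origin: centre of recess underside (on the counter at the start); seated, it is 47 mm above the tub's origin. Loose, 0.14 kg. Black knob on its centre, 26 mm across, z 26 to 42, on a 14 mm stem.
- lid_square: Square blue lid, flange 106 x 106 mm, sides along x and y (any quarter turn fits); recess below it 66 x 66, z 0 to 8, flange z 8 to 12. Origin: centre of recess underside (on the counter at the start); seated, it is 47 mm above the tub's origin. Loose, 0.14 kg. Black bar handle over centre: 56 along x, 14 thick in y, z 28 to 42, on two feet; pinch across y.
- lid_plain: Oblong blue lid, no cut-out, flange 134 (x) x 94 (y) mm, fits either way round; recess below it 94 x 54, z 0 to 8, flange z 8 to 12. Origin: centre of recess underside (on the counter at the start); seated, it is 47 mm above the tub's origin. Loose, 0.14 kg. Black bar handle over centre: 56 along x, 14 thick in y, z 28 to 42, on two feet; pinch across y.
- lid_notched: Oblong blue lid, flange 134 (x) x 94 (y) mm, cut-out 32 wide in its +x short edge, x = 36 to 67: point +x as the spoon tub's +x. Recess 94 x 54, z 0 to 8, flange z 8 to 12. Origin: centre of recess underside (on the counter at the start); seated, it is 47 mm above the tub's origin. Loose, 0.14 kg. Black bar handle over centre: 56 along x, 14 thick in y, z 28 to 42; pinch across y.
- shaker: Red salt shaker with a steel top, 45 mm across, 70 mm tall, loose, among the tubs and lids. Not to be moved. Origin: centre of its underside.
- timer: White and yellow round kitchen timer with a black grip, 54 mm across, 45 mm tall, loose, among the tubs and lids. Not to be moved. Origin: centre of its underside.

How it is judged (in metres and radians):
At the end, for the whole second after the job is handed in: Each lid on its own tub: centres within 15 mm in plan, lid origin 43 to 50.5 mm above the tub's, both level within 3.4 degrees, tub on the counter, all at rest and released; shaker and timer upright (within 8 degrees) and within 30 mm of where they stood (horizontal distance between lid_round and tub_round below 0.015 m and z of lid_round in the frame of tub_round between 0.043 and 0.0505 m and angle between each of lid_round, tub_round, lid_square, tub_square, lid_plain, tub_plain, lid_notched, tub_spoon's own z axis and vertical below 0.06 rad and height (world z) of each of tub_round, tub_square, tub_plain, tub_spoon below 0.006 m and linear speed of each of lid_round, tub_round, lid_square, tub_square, lid_plain, tub_plain, lid_notched, tub_spoon below 0.02 m/s and horizontal distance between lid_square and tub_square below 0.015 m and z of lid_square in the frame of tub_square between 0.043 and 0.0505 m and horizontal distance between lid_plain and tub_plain below 0.015 m and z of lid_plain in the frame of tub_plain between 0.043 and 0.0505 m and horizontal distance between lid_notched and tub_spoon below 0.015 m and z of lid_notched in the frame of tub_spoon between 0.043 and 0.0505 m and angle between each of shaker, timer's own z axis and vertical below 0.15 rad and distance of each of shaker, timer from where it was at the start of the episode below 0.03 m); the robot touches nothing.
It fails at once if a tub of food is tipped by more than 20 degrees (angle between any of tub_round, tub_square, tub_plain, tub_spoon's own z axis and vertical above 0.35 rad).
It fails at once if a lid is dropped or thrown (moving faster than 0.6 m/s with no finger touching it, a fall of about 2 cm) ((linear speed of lid_round above 0.6 m/s and contact force between the fingers and lid_round below 0.05 N) or (linear speed of lid_square above 0.6 m/s and contact force between the fingers and lid_square below 0.05 N) or (linear speed of lid_plain above 0.6 m/s and contact force between the fingers and lid_plain below 0.05 N) or (linear speed of lid_notched above 0.6 m/s and contact force between the fingers and lid_notched below 0.05 N)).
It fails at once if the shaker is knocked over or pushed more than 30 mm (angle between shaker's own z axis and vertical above 0.5 rad or distance of shaker from where it was at the start of the episode above 0.03 m).
It fails at once if the timer is knocked over or pushed more than 30 mm (angle between timer's own z axis and vertical above 0.5 rad or distance of timer from where it was at the start of the episode above 0.03 m).
It also fails if it takes over 118 s, if anything falls off the work surface, if the arm or the gripper's body presses on something with over 40 N, if the wrist force passes 120 N, or if a joint passes its speed limit or range.

## Working session

There is one attempt and no reset: what is moved stays moved. The work goes in short steps, Python scripts to look and compute and a tool call to move; the robot and the scene stay as the last step left them, time stands still between calls to the robot, and variables do not carry over. Pictures are saved under pics/ and viewed, at most 14 in all, crops included, and the job is handed in when it is done.

Besides the shell and the picture viewer there is one more tool, called after ">>>" in YAML: its name, and indented under it one key for each argument. jog_arm: Moves the arm, as the interface text tells. Its arguments: {"type":"object","properties":{"motion":{"type":"array"},"grip":{"type":"number"}},"required":["motion"]}

```bash
mkdir -p pics; ls; cat > h.py <<'E'
import numpy as np, cv2
from workcell import ctrl
def grab(n):
    im,d=ctrl.get_image(n); return im,d
def world(cam,uv,depth):
    c=ctrl.calibration(cam); K=np.array(c["mtx"]); k=c["k1"]
    uv=np.atleast_2d(uv).astype(float); p=np.stack([(uv[:,0]-K[0,2])/K[0,0],(uv[:,1]-K[1,2])/K[1,1]],1)
    q=p.copy()
    for _ in range(10): q=p/(1+k*(q**2).sum(1,keepdims=True))
    P=np.c_[q,np.ones(len(q))]*np.reshape(depth,(-1,1))
    return P@np.array(c["rotation"]).T+np.array(c["origin"])
E
python3 - <<'E'
from h import *
for n in("top","scene"):
    im,d=grab(n); cv2.imwrite(f"pics/{n}0.png",im); np.save(f"{n}d.npy",d); print(n,ctrl.calibration(n))
    for t in "tub_round tub_square tub_plain tub_spoon lid_round lid_square lid_plain lid_notched shaker timer".split():
        if n=="top":
            print(t,[(np.round(r["conf"],2),np.round(r["extent"])) for r in ctrl.outline_of(n,t)][:2],[(np.round(r["conf"],2),np.round(r["xy"])) for r in ctrl.mark_of(n,t)][:2])
print(ctrl.read_state())
E
```

```text
pics
top {'mtx': array([[365.02175441,   0.        , 251.11562286],
       [  0.        , 365.02175441, 190.73919679],
       [  0.        ,   0.        ,   1.        ]]), 'k1': -0.11846024069603943, 'origin': array([ 0.39563249, -0.01574135,  1.02229954]), 'rotation': array([-172.42372062,    1.51245648,  -89.39272294])}
tub_round [(np.float64(0.71), array([200., 146.,  37.,  38.]))] [(np.float64(0.61), array([207., 150.]))]
tub_square [(np.float64(0.77), array([302., 140.,  46.,  45.])), (np.float64(0.15), array([361., 159.,  24.,  22.]))] [(np.float64(0.7), array([300., 143.]))]
tub_plain [(np.float64(0.82), array([145., 252.,  49.,  58.])), (np.float64(0.71), array([216., 217.,  42.,  48.]))] [(np.float64(0.57), array([150., 250.])), (np.float64(0.17), array([293., 222.]))]
tub_spoon [(np.float64(0.65), array([369., 254.,  47.,  58.]))] [(np.float64(0.6), array([363., 254.]))]
lid_round [(np.float64(0.76), array([400., 186.,  38.,  37.]))] [(np.float64(0.84), array([400., 187.]))]
lid_square [(np.float64(0.87), array([121., 192.,  40.,  41.])), (np.float64(0.18), array([145., 251
[... 899 characters left out ...]
  -0.18343101,   63.44923547])}
{'clock': 1.1, 'joint_pos': array([-7.60106811e+01,  7.09256152e+00,  9.45549950e+01, -1.45924184e-03,
        7.83518856e+01, -4.73210216e+00]), 'dq': array([0.11716296, 0.00934898, 0.07143702, 0.01872958, 0.02762851,
       0.01753271]), 'effort': array([ 2.76801466e-04, -4.17590082e+01, -3.60236371e+01,  7.74725550e-02,
        4.27673198e-02, -2.83779698e-06]), 'tcp_pos': array([ 0.2085974 , -0.61560866,  0.214666  ]), 'orientation': array([1.79999562e+02, 1.47034164e-03, 1.87217156e+01]), 'wrist_force': array([-0.20968751, -0.05879127, -0.08335912]), 'torque': array([-0.00322105, -0.00345263, -0.01752776]), 'grasp_force': 0.0, 'width': 0.9970325528883988}
```

View pics/top0.png

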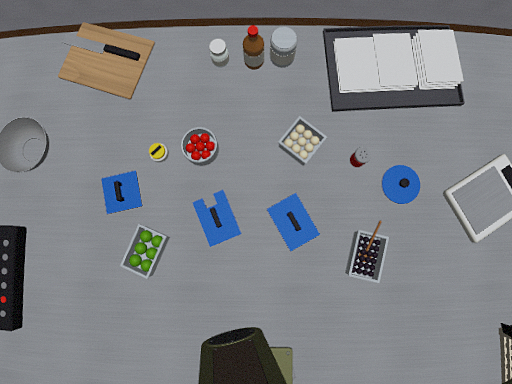

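View pics/scene0.png

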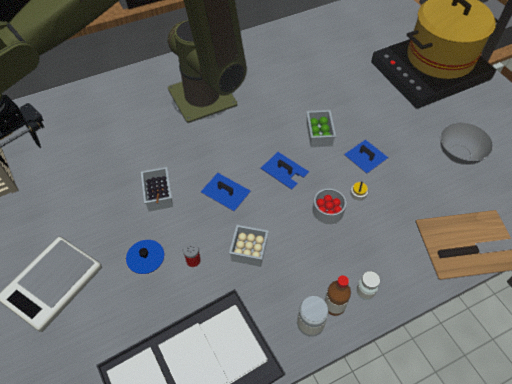

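```bash
cat >> h.py <<'E'
from scipy.spatial.transform import Rotation as Ro
def rays(cam,uv):
    c=ctrl.calibration(cam); K=np.array(c["mtx"]); k=c["k1"]
    q=cv2.undistortPoints(np.asarray(uv,float).reshape(-1,1,2),K,np.array([k,0,0,0,0.]),None).reshape(-1,2)
    if "rotation" in c: R=Ro.from_euler("xyz",c["rotation"],degrees=True).as_matrix(); o=np.array(c["origin"])
    else:
        s=ctrl.read_state(); T=np.array(c["T_tool_cam"]); Rt=Ro.from_euler("xyz",s["orientation"],degrees=True).as_matrix()
        R=Rt@T[:3,:3]; o=s["tcp_pos"]+Rt@T[:3,3]
    return np.c_[q,np.ones(len(q))]@R.T,o
def world(cam,uv,depth):
    r,o=rays(cam,uv); return r*np.reshape(depth,(-1,1))+o
def plane(cam,uv,z):
    r,o=rays(cam,uv); return o+r*((z-o[2])/r[:,2])[:,None]
E
cat > m.py <<'E'
from h import *
H=dict(tub_round=.055,tub_square=.055,tub_plain=.055,tub_spoon=.055,lid_round=.012,lid_square=.012,lid_plain=.012,lid_notched=.012,shaker=.07,timer=.045)
for n in("top","scene"):
    im,d=grab(n); hsv=cv2.cvtColor(im,cv2.COLOR_BGR2HSV)
    blue=cv2.inRange(hsv,(100,150,60),(125,255,255))>0
    for t,z in H.items():
        r=[q for q in ctrl.outline_of(n,t)[:3] if q["conf"]>.3]
        for q in r[:2]:
            m=q["mask"]
            v,u=np.nonzero(m); W=world(n,np.c_[u,v],d[v,u])
            msg=f"{n} {t} {q['conf']:.2f} mask med {np.round(np.median(W,0),3)}"
            if "tub" in t: s=(W[:,2]>z-.007)&(W[:,2]<z+.006); P=W[s]; 
            elif "lid" in t:
                mm=cv2.dilate(m.astype(np.uint8),np.ones((5,5)))>0
                v,u=np.nonzero(mm&blue); P=plane(n,np.c_[u,v],z)
            else: P=W[W[:,2]>z-.01]
            if len(P)<8: print(msg,len(P)); continue
            (c,wh,a)=cv2.minAreaRect(P[:,:2].astype(np.float32)); 
            if wh[0]<wh[1]: a+=90; wh=wh[::-1]
            print(msg,"rect",np.round(c,4),np.round(wh,3),"long axis deg",round((a+90)%180-90,1),len(P))
E
python3 m.py
```

```text
top tub_round 0.60 mask med [0.65  0.157 0.037] rect [0.6512 0.1573] [0.097 0.094] long axis deg 52.3 204
top tub_square 0.76 mask med [ 0.67  -0.126  0.039] rect [ 0.6672 -0.1255] [0.096 0.095] long axis deg -39.3 298
top tub_plain 0.95 mask med [0.358 0.303 0.037] rect [0.3591 0.3002] [0.124 0.086] long axis deg -24.1 342
top tub_spoon 0.87 mask med [ 0.354 -0.303  0.03 ] rect [ 0.3528 -0.2995] [0.123 0.087] long axis deg -13.5 409
top lid_round 0.55 mask med [ 0.549 -0.408  0.013] rect [ 0.5524 -0.4105] [0.109 0.109] long axis deg -89.7 1090
top lid_round 0.39 mask med [ 0.444 -0.104  0.013] rect [ 0.4448 -0.1037] [0.133 0.093] long axis deg 30.2 1509
top lid_square 0.58 mask med [0.523 0.381 0.012] rect [0.5242 0.3854] [0.105 0.105] long axis deg -76.9 1154
top lid_plain 0.86 mask med [ 0.444 -0.104  0.013] rect [ 0.4448 -0.1037] [0.133 0.093] long axis deg 30.2 1509
top lid_plain 0.60 mask med [0.523 0.381 0.012] rect [0.5242 0.3854] [0.105 0.105] long axis deg -76.9 1154
top lid_notched 0.86 mask med [0.447 0.103 0.013] rect [0.4539 0.1083] [0.133 0.092] long axis deg 23.2 1357
[... 316 characters left out ...]
 rays
    q=cv2.undistortPoints(np.asarray(uv,float).reshape(-1,1,2),K,np.array([k,0,0,0,0.]),None).reshape(-1,2)
      ~~~~~~~~~~~~~~~~~~~^^^^^^^^^^^^^^^^^^^^^^^^^^^^^^^^^^^^^^^^^^^^^^^^^^^^^^^^^^^^^^^^^^^^
cv2.error: OpenCV(4.12.0) /io/opencv/modules/calib3d/src/undistort.dispatch.cpp:347: error: (-215:Assertion failed) CV_IS_MAT(_src) && CV_IS_MAT(_dst) && (_src->rows == 1 || _src->cols == 1) && (_dst->rows == 1 || _dst->cols == 1) && _src->cols + _src->rows - 1 == _dst->rows + _dst->cols - 1 && (CV_MAT_TYPE(_src->type) == CV_32FC2 || CV_MAT_TYPE(_src->type) == CV_64FC2) && (CV_MAT_TYPE(_dst->type) == CV_32FC2 || CV_MAT_TYPE(_dst->type) == CV_64FC2) in function 'cvUndistortPointsInternal'
```

```bash
sed -i 's/v,u=np.nonzero(mm&blue); P=/v,u=np.nonzero(mm\&blue)\n                if len(u)<8: continue\n                P=/; s/for n in("top","scene")/import sys\nfor n in sys.argv[1:]/' m.py; python3 m.py scene; python3 m.py top | grep -E "shaker|timer"
python3 -c "
from h import *
import time
print(ctrl.calibration('wrist'),ctrl.read_state()['clock'])"
```

```text
scene tub_round 0.58 mask med [0.657 0.156 0.037] rect [0.6531 0.1582] [0.099 0.099] long axis deg -14.4 169
scene tub_square 0.95 mask med [ 0.669 -0.126  0.037] rect [ 0.6661 -0.1244] [0.101 0.096] long axis deg -37.4 273
scene tub_plain 0.56 mask med [0.369 0.304 0.036] rect [0.3617 0.3037] [0.131 0.084] long axis deg -23.1 196
scene tub_spoon 0.89 mask med [ 0.352 -0.299  0.028] rect [ 0.3536 -0.2977] [0.127 0.084] long axis deg -13.0 240
scene lid_round 0.59 mask med [ 0.556 -0.408  0.011] rect [ 0.5532 -0.4075] [0.108 0.107] long axis deg -62.6 944
scene lid_square 0.66 mask med [0.532 0.383 0.013] rect [0.5243 0.3884] [0.104 0.104] long axis deg -76.9 637
scene lid_plain 0.64 mask med [ 0.451 -0.105  0.012] rect [ 0.4454 -0.1008] [0.132 0.092] long axis deg 29.9 863
scene lid_notched 0.57 mask med [0.455 0.102 0.012] rect [0.4529 0.1111] [0.131 0.093] long axis deg 23.3 714
scene shaker 0.68 mask med [ 0.635 -0.288  0.064] rect [ 0.9351 -0.3525] [0.681 0.042] long axis deg -12.1 170
scene timer 0.47 mask med [0.649 0.275 0.033] rect [ 0.9579 -0.0456] [0.952 0.043] long axis de
[... 181 characters left out ...]
62] [0.401 0.042] long axis deg 47.5 135
top timer 0.64 mask med [ 0.618 -0.282  0.069] rect [ 0.6215 -0.2867] [0.043 0.042] long axis deg 12.6 250
{'mtx': array([[301.61949067,   0.        , 259.33556833],
       [  0.        , 301.61949067, 190.6739669 ],
       [  0.        ,   0.        ,   1.        ]]), 'k1': -0.029817883645124246, 'T_tool_cam': array([[-3.35109667e-04, -9.68063035e-01, -2.50706696e-01,
         7.11902636e-02],
       [ 9.99999513e-01, -5.57144834e-04,  8.14664382e-04,
        -8.05968395e-04],
       [-9.28326415e-04, -2.50706301e-01,  9.68062751e-01,
        -1.70252694e-01],
       [ 0.00000000e+00,  0.00000000e+00,  0.00000000e+00,
         1.00000000e+00]])} 2.65
```

```bash
cat > go.py <<'E'
# usage: go.py x y z yaw : total shares (75 mm) along tool axes after the turn, and turn
import sys; from h import *
x,y,z,w=map(float,sys.argv[1:5]); s=ctrl.read_state(); p=s["tcp_pos"]; o=s["orientation"]
t=-((w-o[2]+180)%360-180); R=Ro.from_euler("xyz",[180,0,w],degrees=True).as_matrix()
print("clock",s["clock"],"pos",p.round(4),"yaw",round(o[2],2),"w",round(s["width"],3),"F",s["wrist_force"].round(1))
print("shift shares",(R.T@(np.array([x,y,z])-p)/.075).round(3),"turn share",round(t/180,4))
E
python3 go.py .5528 -.409 .10 18.72
```

```text
clock 2.65 pos [ 0.2086 -0.6156  0.2147] yaw 18.73 w 0.999 F [ 0.7  0.8 -0.2]
shift shares [ 5.23  -1.136  1.529] turn share 0.0
```

>>> jog_arm:
  motion: [0.3,-0.06,0.1,0,0.6,-0.13,0.17,0,0.6,-0.13,0.17,0,0.6,-0.13,0.17,0,0.6,-0.13,0.17,0,0.6,-0.13,0.17,0,0.6,-0.13,0.17,0,0.6,-0.13,0.17,0,0.5,-0.11,0.15,0,0.23,-0.056,0.089,0]
  grip: 0.3

```text
clock: 3.65
tcp_pos: [0.5548, -0.4066, 0.0987]
orientation: [-179.9, 0.0, 18.9]
wrist_force: [-0.0, -0.8, -0.0]
width: 0.698
grasp_force: 0.0
```

```bash
python3 go.py .5528 -.409 .018 18.72; python3 - <<'E'
from h import *
s=ctrl.read_state(); im,d=grab("wrist"); cv2.imwrite("pics/w1.png",im)
v,u=np.mgrid[0:384:2,0:512:2]; u=u.ravel();v=v.ravel(); D=d[v,u]; W=world("wrist",np.c_[u,v],D)
k=(D>0)&(W[:,2]>.03)&(W[:,2]<.05); print(np.median(W[k],0),k.sum(), np.ptp(W[k],0))
E
```

```text
clock 3.65 pos [ 0.5548 -0.4066  0.0987] yaw 18.89 w 0.698 F [-0.  -0.8 -0. ]
shift shares [-0.036  0.022  1.076] turn share 0.001
[ 0.56152396 -0.40215861  0.04082546] 334 [0.10283903 0.13072661 0.0199066 ]
```

View pics/w1.png

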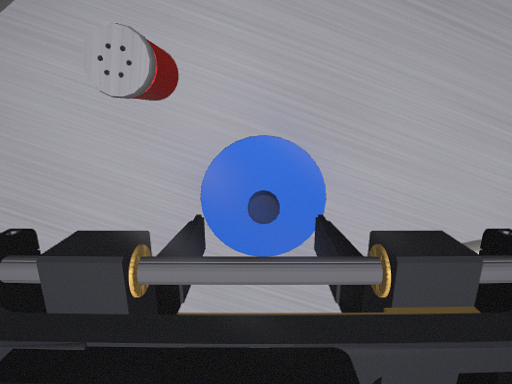

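The wrist view shows the round lid centred near (263,195), with its knob at (264,207), between the open fingers. The shaker at (130,60) is well clear.

```bash
python3 - <<'E'
from h import *
print(plane("wrist",[[264,207]],.042),plane("wrist",[[263,195]],.012))
E
python3 go.py .5528 -.409 .018 18.72
```

```text
[[ 0.55576467 -0.40850434  0.042     ]] [[ 0.55705959 -0.40754469  0.012     ]]
clock 3.7 pos [ 0.5554 -0.4056  0.0977] yaw 18.93 w 0.7 F [-0.1  1.5  0.1]
shift shares [-0.047  0.032  1.063] turn share 0.0012
```

>>> jog_arm:
  motion: [0,0.03,0.1,0,0,0,0.2,0,0,0,0.2,0,0,0,0.2,0,0,0,0.2,0,0,0,0.1,0,0,0,0.063,0,0,0,0,0,0,0,0,0,0,0,0,0]

```text
clock: 4.7
tcp_pos: [0.5542, -0.4116, 0.0213]
orientation: [179.9, -0.1, 18.7]
wrist_force: [0.5, -0.2, 0.0]
width: 0.699
grasp_force: 0.0
```

>>> jog_arm:
  motion: [0,0,0,0,0,0,0,0,0,0,0,0,0,0,0,0,0,0,0,0,0,0,0,0,0,0,0,0,0,0,-0.1,0,0,0,-0.2,0,0,0,-0.2,0]
  grip: 1

```text
clock: 5.7
tcp_pos: [0.5535, -0.4111, 0.0588]
orientation: [-180.0, 0.0, 18.7]
wrist_force: [0.4, -0.2, -1.4]
width: 0.263
grasp_force: 30.0
```

```bash
python3 go.py .652 .158 .14 18.72
```

```text
clock 5.7 pos [ 0.5535 -0.4111  0.0588] yaw 18.73 w 0.263 F [ 0.4 -0.2 -1.4]
shift shares [ 3.68  -6.765 -1.083] turn share 0.0
```

>>> jog_arm:
  motion: [0,0,-0.4,0,0,0,-0.4,0,0.14,-0.257,-0.28,0,0.28,-0.515,0,0,0.28,-0.515,0,0,0.28,-0.515,0,0,0.28,-0.515,0,0,0.28,-0.515,0,0,0.28,-0.515,0,0,0.28,-0.515,0,0]

```text
clock: 6.7
tcp_pos: [0.6103, -0.0846, 0.1409]
orientation: [179.9, -0.1, 18.7]
wrist_force: [0.8, 0.1, -1.1]
width: 0.272
grasp_force: 30.0
```

>>> jog_arm:
  motion: [0.28,-0.515,0,0,0.28,-0.515,0,0,0.28,-0.515,0,0,0.28,-0.515,0,0,0.24,-0.44,0,0,0.15,-0.28,0,0,0.07,-0.12,0,0,0,0,0,0,0,0,0,0,0,0,0,0]

```text
clock: 7.7
tcp_pos: [0.6521, 0.1564, 0.139]
orientation: [180.0, 0.0, 18.6]
wrist_force: [-0.1, -0.4, -2.2]
width: 0.266
grasp_force: 30.0
```

```bash
python3 - <<'E'
from h import *
s=ctrl.read_state(); im,d=grab("wrist"); cv2.imwrite("pics/w2.png",im)
E
python3 go.py .652 .158 .0675 18.72
```

```text
clock 7.75 pos [0.6521 0.1564 0.1389] yaw 18.63 w 0.264 F [-0.3  0.1 -2.5]
shift shares [ 0.006 -0.021  0.952] turn share -0.0005
```

View pics/w2.png

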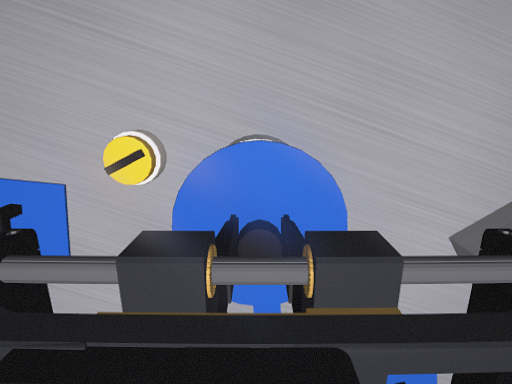

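The lid is held level above the round tub, whose rim peeks out at (258,138). I'll check the lid's in-hand offset from its edge.

```bash
python3 - <<'E'
from h import *
s=ctrl.read_state(); w=np.radians(s["orientation"][2])
im=cv2.imread("pics/w2.png"); hsv=cv2.cvtColor(im,cv2.COLOR_BGR2HSV)
b=cv2.inRange(hsv,(100,150,60),(125,255,255)); b[:, :170]=0; b[:,350:]=0
b[232:]=0
c=max(cv2.findContours(b,0,1)[0],key=cv2.contourArea).reshape(-1,2); c=c[(c[:,1]<225)]
P=plane("wrist",c,s["tcp_pos"][2]-.0085)[:,:2]-s["tcp_pos"][:2]
A=np.c_[2*P,np.ones(len(P))]; q=np.linalg.lstsq(A,(P**2).sum(1),rcond=None)[0]
print("centre off",q[:2],"R",np.sqrt(q[2]+q[:2]@q[:2]))
E
```

```text
centre off [0.01739365 0.00622684] R 0.0411448089092194
```

```bash
python3 - <<'E'
from h import *
from scipy.optimize import least_squares
s=ctrl.read_state(); w=np.radians(s["orientation"][2])
im=cv2.imread("pics/w2.png"); hsv=cv2.cvtColor(im,cv2.COLOR_BGR2HSV)
b=cv2.inRange(hsv,(100,150,60),(125,255,255)); b[:, :165]=0
c=np.array([(u,np.nonzero(b[:225,u])[0].min()) for u in range(180,341,4)])
for h in(.0085,.0065):
    P=plane("wrist",c,s["tcp_pos"][2]-h)[:,:2]-s["tcp_pos"][:2]
    f=lambda q:np.hypot(*(P-q[:2]).T)-q[2]
    q=least_squares(f,[0,0,.056]).x; q2=least_squares(lambda q:np.hypot(*(P-q).T)-.056,[0,0]).x
    print(q,np.abs(f(q)).max(),"fixedR",q2)
E
```

```text
[-0.00020343  0.00066012  0.05498008] 0.0005126407431250632 fixedR [-0.00131777  0.0003036 ]
[0.00055081 0.00091621 0.0543649 ] 0.0005069037734894283 fixedR [-0.00123417  0.00034519]
```

>>> jog_arm:
  motion: [0,-0.02,0.1,0,0,0,0.2,0,0,0,0.2,0,0,0,0.2,0,0,0,0.12,0,0,0,0.06,0,0,0,0.05,0,0,0,0,0,0,0,0,0,0,0,0,0]

```text
clock: 8.75
tcp_pos: [0.6522, 0.1593, 0.0699]
orientation: [180.0, -0.1, 18.7]
wrist_force: [0.2, -0.1, -0.7]
width: 0.263
grasp_force: 30.0
```

>>> jog_arm:
  motion: [0,0,0.01,0,0,0,0.01,0,0,0,0,0,0,0,0,0,0,0,0,0,0,0,0,0,0,0,0,0,0,0,0,0,0,0,0,0,0,0,0,0]

```text
clock: 9.75
tcp_pos: [0.6516, 0.1592, 0.0675]
orientation: [-180.0, 0.0, 18.7]
wrist_force: [0.8, 0.2, -1.4]
width: 0.264
grasp_force: 30.0
```

>>> jog_arm:
  motion: [0,0,0,0,0,0,0,0,0,0,0,0,0,0,0,0,0,0,-0.1,0,0,0,-0.3,0,0,0,-0.5,0,0,0,-0.5,0,0,0,-0.3,0,0,0,-0.1,0]
  grip: 0.3

```text
clock: 10.75
tcp_pos: [0.6535, 0.1595, 0.2076]
orientation: [179.9, -0.4, 18.7]
wrist_force: [0.3, 0.3, 0.3]
width: 0.702
grasp_force: 0.0
```

```bash
python3 go.py .5242 .387 .10 13.1; python3 m.py top | grep -E "round|square"
```

```text
clock 10.75 pos [0.6535 0.1595 0.2076] yaw 18.73 w 0.702 F [0.3 0.3 0.3]
shift shares [-0.992 -3.345  1.435] turn share 0.0313
top tub_round 0.50 mask med [0.625 0.116 0.018] 0
top tub_square 0.93 mask med [ 0.671 -0.126  0.038] rect [ 0.6678 -0.1267] [0.097 0.097] long axis deg 50.7 327
top lid_round 0.91 mask med [0.644 0.142 0.06 ] rect [0.6601 0.1507] [0.117 0.082] long axis deg -13.1 769
top lid_square 0.46 mask med [0.537 0.429 0.012] rect [0.5278 0.4343] [0.088 0.03 ] long axis deg -6.6 184
```

>>> jog_arm:
  motion: [0,0,0,0.0313,-0.1,-0.34,0.1,0,-0.15,-0.5,0.15,0,-0.15,-0.5,0.2,0,-0.15,-0.5,0.2,0,-0.15,-0.5,0.25,0,-0.15,-0.5,0.25,0,-0.1,-0.35,0.2,0,-0.042,-0.155,0.085,0,0,0,0,0]

```text
clock: 12.3
tcp_pos: [0.5211, 0.3872, 0.0936]
orientation: [179.9, 0.1, 13.2]
wrist_force: [0.2, -0.8, -0.0]
width: 0.697
grasp_force: 0.0
```

```bash
cat > wl.py <<'E'
# held handle / lid below in wrist view
from h import *; import sys
s=ctrl.read_state(); im,d=grab("wrist"); cv2.imwrite(f"pics/{sys.argv[1]}.png",im)
z=float(sys.argv[2])
b=cv2.inRange(cv2.cvtColor(im,cv2.COLOR_BGR2HSV),(100,150,60),(125,255,255))
v,u=np.nonzero(b); P=plane("wrist",np.c_[u,v],z)
for c in cv2.findContours(b,0,1)[0]:
    if cv2.contourArea(c)<800: continue
    m=np.zeros_like(b); cv2.drawContours(m,[c],-1,255,-1)
    v,u=np.nonzero(m); P=plane("wrist",np.c_[u,v],z)[:,:2].astype(np.float32)
    q,wh,a=cv2.minAreaRect(P); print("blob px",u.min(),u.max(),v.min(),v.max(),"rect",np.round(q,4),np.round(wh,3),round(a,1))
E
python3 wl.py w3 .012; python3 go.py .5242 .387 .02 13.1
```

```text
blob px 198 325 131 248 rect [0.5264 0.3866] [0.105 0.106] 13.0
clock 12.35 pos [0.5224 0.3866 0.0947] yaw 13.14 w 0.702 F [ 0.3 -0.9  0.2]
shift shares [0.025 0.001 0.997] turn share 0.0002
```

View pics/w3.png

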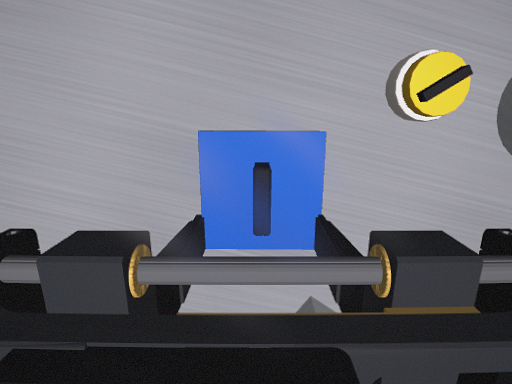

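The square lid is at (262,190), with its handle running up the picture midway between the fingers. The wrist measurement agrees with the overhead one, so I'll descend.

>>> jog_arm:
  motion: [0.04,0,0.1,0,0,0,0.2,0,0,0,0.2,0,0,0,0.2,0,0,0,0.15,0,0,0,0.1,0,0,0,0.045,0,0,0,0,0,0,0,0,0,0,0,0,0]

```text
clock: 13.35
tcp_pos: [0.5258, 0.3878, 0.0212]
orientation: [-180.0, -0.1, 13.1]
wrist_force: [-0.8, -0.5, 0.3]
width: 0.702
grasp_force: 0.0
```

>>> jog_arm:
  motion: [0,0,0,0,0,0,0,0,0,0,0,0,0,0,0,0,0,0,0,0,0,0,0,0,0,0,0,0,0,0,-0.1,0,0,0,-0.2,0,0,0,-0.2,0]
  grip: 1

```text
clock: 14.35
tcp_pos: [0.5253, 0.3874, 0.0589]
orientation: [180.0, 0.0, 13.1]
wrist_force: [0.0, 0.2, -1.5]
width: 0.149
grasp_force: 30.0
```

```bash
python3 go.py .667 -.1255 .15 -38.9; python3 go.py .667 -.1255 .15 51.1
```

```text
clock 14.35 pos [0.5253 0.3874 0.0589] yaw 13.09 w 0.149 F [ 0.   0.2 -1.5]
shift shares [ 5.765  4.135 -1.214] turn share 0.2888
clock 14.35 pos [0.5253 0.3874 0.0589] yaw 13.09 w 0.149 F [ 0.   0.2 -1.5]
shift shares [-4.135  5.765 -1.214] turn share -0.2112
```

>>> jog_arm:
  motion: [0,0,-0.25,-0.0422,0,0,-0.35,-0.0422,0,0,-0.35,-0.0422,0,0,-0.264,-0.0422,0,0,0,-0.0424,-0.2,0.28,0,0,-0.345,0.48,0,0,-0.345,0.48,0,0,-0.345,0.48,0,0,-0.345,0.48,0,0]

```text
clock: 15.35
tcp_pos: [0.58, 0.1901, 0.1509]
orientation: [179.9, -0.1, 51.1]
wrist_force: [0.4, 0.3, -0.5]
width: 0.143
grasp_force: 30.0
```

>>> jog_arm:
  motion: [-0.345,0.48,0,0,-0.345,0.48,0,0,-0.345,0.48,0,0,-0.345,0.48,0,0,-0.345,0.48,0,0,-0.345,0.48,0,0,-0.28,0.4,0,0,-0.155,0.205,0,0,-0.05,0.08,0,0,0,0,0,0]

```text
clock: 16.35
tcp_pos: [0.6672, -0.1255, 0.1494]
orientation: [180.0, -0.0, 51.1]
wrist_force: [0.6, -0.2, -1.3]
width: 0.145
grasp_force: 30.0
```

```bash
python3 wl.py w4 .14;  python3 go.py .667 -.1255 .069 51.1; python3 m.py top | grep -E "tub_sq|lid_round"
```

```text
blob px 94 140 284 311 rect [ 0.5588 -0.1025] [0.021 0.035] 51.7
blob px 64 145 221 256 rect [ 0.5786 -0.0726] [0.026 0.05 ] 31.2
blob px 171 347 145 231 rect [ 0.6829 -0.1045] [0.055 0.105] 51.1
clock 16.4 pos [ 0.667  -0.1245  0.1492] yaw 51.13 w 0.143 F [ 0.6 -0.1 -2.5]
shift shares [-0.01   0.009  1.069] turn share 0.0001
top lid_round 0.75 mask med [0.648 0.156 0.059] rect [0.6614 0.1677] [0.113 0.112] long axis deg -89.9 1157
```

View pics/w4.png

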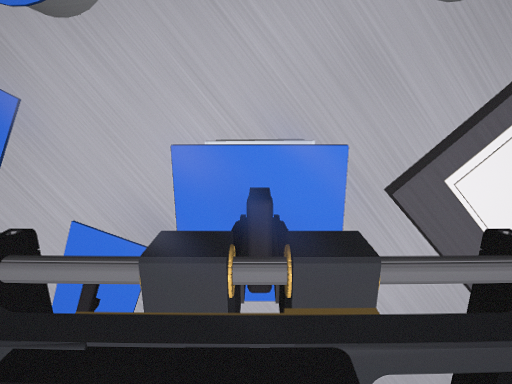

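The square lid (171–347, row 145) sits squarely over the tub, whose rim shows parallel to it at row 141 and is centred on it. I'll lower it.

>>> jog_arm:
  motion: [0,0.01,0.1,0,0,0,0.2,0,0,0,0.25,0,0,0,0.2,0,0,0,0.15,0,0,0,0.1,0,0,0,0.05,0,0,0,0.02,0,0,0,0,0,0,0,0,0]

```text
clock: 17.95
tcp_pos: [0.6682, -0.1261, 0.0695]
orientation: [179.9, -0.0, 51.1]
wrist_force: [0.2, 0.3, -0.7]
width: 0.145
grasp_force: 30.0
```

>>> jog_arm:
  motion: [0,0,0.01,0,0,0,0.01,0,0,0,0,0,0,0,0,0,0,0,0,0,0,0,0,0,0,0,0,0,0,0,0,0,0,0,0,0,0,0,0,0]

```text
clock: 18.95
tcp_pos: [0.6681, -0.126, 0.0678]
orientation: [179.9, -0.0, 51.1]
wrist_force: [-0.3, 1.1, 6.2]
width: 0.145
grasp_force: 30.0
```

>>> jog_arm:
  motion: [0,0,0,0,0,0,0,0,0,0,0,0,0,0,0,0,0,0,-0.1,0,0,0,-0.3,0,0,0,-0.5,0,0,0,-0.4,0,0,0,-0.2,0,0,0,0,0]
  grip: 0.3

```text
clock: 19.95
tcp_pos: [0.6693, -0.1264, 0.1833]
orientation: [179.7, -0.1, 51.1]
wrist_force: [0.8, -0.9, 1.1]
width: 0.701
grasp_force: 0.0
```

```bash
python3 go.py .445 -.102 .095 30.1
```

```text
clock 19.95 pos [ 0.6693 -0.1264  0.1833] yaw 51.11 w 0.701 F [ 0.8 -0.9  1.1]
shift shares [-2.424 -1.781  1.177] turn share 0.1167
```

>>> jog_arm:
  motion: [0,0,0,0.0389,0,0,0,0.0389,0,0,0,0.0389,-0.25,-0.18,0.05,0,-0.48,-0.35,0.15,0,-0.48,-0.35,0.25,0,-0.48,-0.35,0.3,0,-0.44,-0.33,0.25,0,-0.294,-0.221,0.177,0,0,0,0,0]

```text
clock: 20.95
tcp_pos: [0.4368, -0.0996, 0.0855]
orientation: [-179.5, 0.4, 30.1]
wrist_force: [-0.5, 0.3, -0.7]
width: 0.701
grasp_force: 0.0
```

```bash
python3 wl.py w5 .012; python3 go.py .445 -.102 .02 30.1
```

```text
blob px 211 329 110 256 rect [ 0.452  -0.1019] [0.126 0.094] 29.8
blob px 432 511 0 31 rect [ 0.6421 -0.165 ] [0.021 0.061] 31.5
blob px 0 97 0 141 rect [0.4474 0.0968] [0.106 0.081] 22.8
clock 21.0 pos [ 0.4401 -0.1005  0.088 ] yaw 30.07 w 0.699 F [ 0.5 -0.4  0.8]
shift shares [0.047 0.05  0.906] turn share -0.0002
```

>>> jog_arm:
  motion: [0,0,0,0,0.02,0.03,0.1,0,0,0,0.2,0,0,0,0.2,0,0,0,0.2,0,0,0,0.1,0,0,0,0.06,0,0,0,0.04,0,0,0,0,0,0,0,0,0]

```text
clock: 22.0
tcp_pos: [0.4463, -0.1029, 0.0244]
orientation: [180.0, -0.0, 30.1]
wrist_force: [-1.0, 0.1, -0.4]
width: 0.698
grasp_force: 0.0
```

```bash
python3 go.py .447 -.1035 .0205 30.1
```

```text
clock 22.0 pos [ 0.4463 -0.1029  0.0244] yaw 30.1 w 0.698 F [-1.   0.1 -0.4]
shift shares [0.004 0.011 0.052] turn share -0.0
```

>>> jog_arm:
  motion: [0,0,0.05,0,0,0,0,0,0,0,0,0,0,0,0,0,0,0,0,0,0,0,0,0,0,0,0,0,0,0,0,0,0,0,0,0,0,0,0,0]
  grip: 1

```text
clock: 23.0
tcp_pos: [0.4458, -0.1028, 0.0201]
orientation: [180.0, -0.0, 30.1]
wrist_force: [-1.1, 0.4, -0.1]
width: 0.145
grasp_force: 30.0
```

```bash
python3 go.py .360 .302 .15 -23.6
```

```text
clock 23.0 pos [ 0.4458 -0.1028  0.0201] yaw 30.1 w 0.145 F [-1.1  0.4 -0.1]
shift shares [-3.209 -4.487 -1.732] turn share 0.2983
```

>>> jog_arm:
  motion: [0,0,-0.1,0,0,0,-0.25,0.0426,0,0,-0.35,0.0426,0,0,-0.35,0.0426,0,0,-0.35,0.0426,0,0,-0.25,0.0426,0,0,-0.08,0.0426,0,0,0,0.0427,0,0,0,0,0,0,0,0]

```text
clock: 24.0
tcp_pos: [0.4455, -0.1026, 0.1497]
orientation: [-180.0, 0.0, -23.4]
wrist_force: [-0.5, 0.3, -1.0]
width: 0.144
grasp_force: 30.0
```

```bash
python3 go.py .360 .302 .15 -23.6; python3 -c "
from h import *
print(ctrl.read_state()['joint_pos'])"; python3 m.py top | grep -E "tub_plain"
```

```text
clock 24.0 pos [ 0.4455 -0.1026  0.1497] yaw -23.44 w 0.144 F [-0.5  0.3 -1. ]
shift shares [-3.205e+00 -4.488e+00 -4.000e-03] turn share 0.0009
[-1.97084274e+01 -1.54733112e+01  1.22230396e+02  1.94818497e-03
  7.32690076e+01  9.37277722e+01]
top tub_plain 0.82 mask med [0.357 0.302 0.037] rect [0.3593 0.2998] [0.125 0.086] long axis deg -23.4 394
```

>>> jog_arm:
  motion: [-0.16,-0.224,0,0,-0.346,-0.485,0,0,-0.346,-0.485,0,0,-0.346,-0.485,0,0,-0.346,-0.485,0,0,-0.346,-0.485,0,0,-0.346,-0.485,0,0,-0.346,-0.485,0,0,-0.346,-0.485,0,0,-0.192,-0.269,0,0]

```text
clock: 25.55
tcp_pos: [0.3616, 0.2942, 0.15]
orientation: [-179.9, 0.0, -23.4]
wrist_force: [0.3, -0.2, -1.2]
width: 0.142
grasp_force: 30.0
```

>>> jog_arm:
  motion: [-0.085,-0.115,0,0,0,0,0,0,0,0,0,0,0,0,0,0,0,0,0,0,0,0,0,0,0,0,0,0,0,0,0,0,0,0,0,0,0,0,0,0]

```text
clock: 26.55
tcp_pos: [0.3602, 0.3019, 0.1498]
orientation: [-180.0, 0.0, -23.6]
wrist_force: [-0.3, 0.3, -1.0]
width: 0.144
grasp_force: 30.0
```

```bash
python3 wl.py w6 .14; python3 go.py .360 .3015 .069 -23.6; python3 -c "
from h import *
print(ctrl.read_state()['joint_pos'])"
```

```text
blob px 180 339 122 231 rect [0.3894 0.2905] [0.094 0.068] 66.4
blob px 325 491 0 100 rect [0.4411 0.1784] [0.076 0.055] 23.4
clock 26.6 pos [0.3602 0.302  0.1498] yaw -23.59 w 0.146 F [-0.2 -0.5 -1.7]
shift shares [0.    0.007 1.077] turn share 0.0001
[ 3.34266217e+01 -1.36193819e+01  1.20731302e+02  1.57801764e-03
  7.28870877e+01  1.47015623e+02]
```

View pics/w6.png

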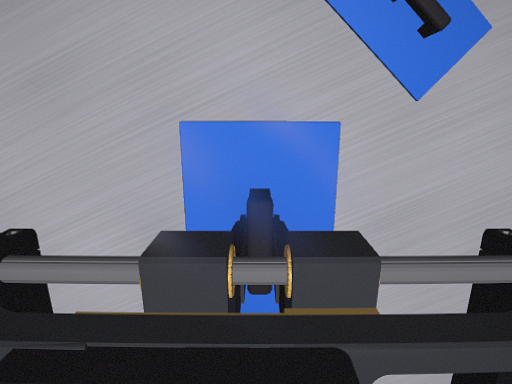

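The lid is level, with its far edge at row 122 and the tub hidden under it. The measurements agree with the overhead pose, so I'll lower it.

>>> jog_arm:
  motion: [0,0,0.1,0,0,0,0.2,0,0,0,0.25,0,0,0,0.2,0,0,0,0.15,0,0,0,0.1,0,0,0,0.05,0,0,0,0.02,0,0,0,0,0,0,0,0,0]

```text
clock: 27.6
tcp_pos: [0.3607, 0.3022, 0.0702]
orientation: [-179.9, -0.0, -23.6]
wrist_force: [0.2, 0.3, -2.2]
width: 0.144
grasp_force: 30.0
```

>>> jog_arm:
  motion: [0,0,0.01,0,0,0,0.015,0,0,0,0,0,0,0,0,0,0,0,0,0,0,0,0,0,0,0,0,0,0,0,0,0,0,0,0,0,0,0,0,0]

```text
clock: 28.6
tcp_pos: [0.3602, 0.3019, 0.0677]
orientation: [180.0, -0.0, -23.6]
wrist_force: [0.8, -0.5, -1.2]
width: 0.147
grasp_force: 30.0
```

>>> jog_arm:
  motion: [0,0,0.01,0,0,0,0,0,0,0,0,0,0,0,0,0,0,0,0,0,0,0,0,0,0,0,0,0,0,0,0,0,0,0,0,0,0,0,0,0]

```text
clock: 29.6
tcp_pos: [0.3603, 0.302, 0.0671]
orientation: [-180.0, -0.0, -23.6]
wrist_force: [-0.1, 0.4, 1.4]
width: 0.143
grasp_force: 30.0
```

>>> jog_arm:
  motion: [0,0,0,0,0,0,0,0,0,0,0,0,0,0,0,0,0,0,-0.1,0,0,0,-0.3,0,0,0,-0.5,0,0,0,-0.4,0,0,0,-0.2,0,0,0,0,0]
  grip: 0.3

```text
clock: 30.6
tcp_pos: [0.3616, 0.3029, 0.1823]
orientation: [-179.7, -0.2, -23.6]
wrist_force: [-0.5, -0.4, 0.6]
width: 0.698
grasp_force: 0.0
```

```bash
python3 go.py .4535 .1095 .095 23.25
```

```text
clock 30.6 pos [0.3616 0.3029 0.1823] yaw -23.59 w 0.698 F [-0.5 -0.4  0.6]
shift shares [0.108 2.853 1.164] turn share -0.2602
```

>>> jog_arm:
  motion: [0,0,0,-0.0434,0,0,0,-0.0434,0,0,0,-0.0434,0,0,0,-0.0434,0,0,0,-0.0434,0,0,0,-0.0432,0,0.25,0.05,0,0.02,0.55,0.15,0,0.03,0.55,0.2,0,0.03,0.55,0.25,0]

```text
clock: 31.6
tcp_pos: [0.4216, 0.172, 0.1287]
orientation: [-180.0, 0.1, 23.3]
wrist_force: [0.5, 0.1, -0.6]
width: 0.701
grasp_force: 0.0
```

>>> jog_arm:
  motion: [0.02,0.5,0.25,0,0.008,0.3,0.15,0,0,0.15,0.1,0,0,0,0,0,0,0,0,0,0,0,0,0,0,0,0,0,0,0,0,0,0,0,0,0,0,0,0,0]

```text
clock: 32.6
tcp_pos: [0.4521, 0.109, 0.0934]
orientation: [180.0, -0.0, 23.3]
wrist_force: [-0.1, 0.3, -0.4]
width: 0.701
grasp_force: 0.0
```

```bash
python3 wl.py w7 .012; python3 go.py .4535 .1095 .0205 23.25; python3 m.py top | grep tub_spoon
```

```text
blob px 0 76 141 249 rect [0.3623 0.3063] [0.083 0.071] 66.3
blob px 203 317 116 256 rect [0.458  0.1115] [0.124 0.093] 23.2
clock 32.65 pos [0.452  0.1089 0.0933] yaw 23.26 w 0.699 F [-1.  -0.   0.4]
shift shares [0.021 0.    0.971] turn share 0.0001
top tub_spoon 0.66 mask med [ 0.354 -0.303  0.03 ] rect [ 0.3529 -0.2996] [0.124 0.087] long axis deg -12.4 419
```

View pics/w7.png

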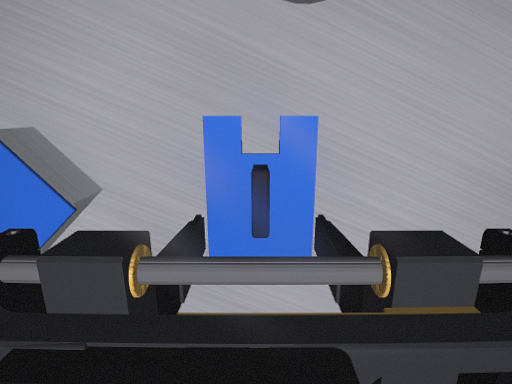

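The notched lid (203–317 × 116–256) is seen with its cut-out at (261,135) pointing away along tool +x. Its handle at (261,200) is centred between the fingers.

>>> jog_arm:
  motion: [0.02,0,0.1,0,0,0,0.2,0,0,0,0.2,0,0,0,0.2,0,0,0,0.15,0,0,0,0.08,0,0,0,0.04,0,0,0,0,0,0,0,0,0,0,0,0,0]

```text
clock: 34.2
tcp_pos: [0.454, 0.1094, 0.0211]
orientation: [180.0, -0.1, 23.2]
wrist_force: [-0.6, 0.1, 0.3]
width: 0.697
grasp_force: 0.0
```

>>> jog_arm:
  motion: [0,0,0,0,0,0,0,0,0,0,0,0,0,0,0,0,0,0,0,0,0,0,0,0,0,0,0,0,0,0,0,0,0,0,0,0,0,0,0,0]
  grip: 1

```text
clock: 35.2
tcp_pos: [0.4534, 0.1093, 0.0204]
orientation: [180.0, 0.0, 23.2]
wrist_force: [0.2, -0.5, -1.0]
width: 0.145
grasp_force: 30.0
```

```bash
python3 go.py .353 -.299 .17 -13.2
```

```text
clock 35.2 pos [0.4534 0.1093 0.0204] yaw 23.24 w 0.145 F [ 0.2 -0.5 -1. ]
shift shares [-0.06   5.606 -1.995] turn share 0.2025
```

>>> jog_arm:
  motion: [0,0,-0.1,0,0,0,-0.3,0.0405,0,0,-0.4,0.0405,0,0,-0.45,0.0405,0,0,-0.4,0.0405,0,0,-0.25,0.0405,0,0.25,-0.095,0,0,0.5,0,0,-0.01,0.58,0,0,-0.01,0.58,0,0]

```text
clock: 36.2
tcp_pos: [0.4185, -0.0308, 0.1705]
orientation: [180.0, -0.0, -13.1]
wrist_force: [-0.2, -0.8, -1.2]
width: 0.147
grasp_force: 30.0
```

>>> jog_arm:
  motion: [-0.01,0.58,0,0,-0.01,0.58,0,0,-0.01,0.58,0,0,-0.01,0.58,0,0,0,0.58,0,0,0,0.48,0,0,0,0.25,0,0,0,0.066,0,0,0,0,0,0,0,0,0,0]

```text
clock: 37.2
tcp_pos: [0.3531, -0.2981, 0.1699]
orientation: [-180.0, 0.0, -13.2]
wrist_force: [-0.2, 0.3, -0.9]
width: 0.143
grasp_force: 30.0
```

```bash
python3 wl.py w8 .16; python3 go.py .353 -.299 .069 -13.2
```

```text
blob px 179 340 120 231 rect [ 0.3846 -0.3041] [0.095 0.069] 76.8
clock 37.25 pos [ 0.3532 -0.2979  0.17  ] yaw -13.13 w 0.142 F [ 0.5  0.1 -1.6]
shift shares [1.000e-03 1.400e-02 1.346e+00] turn share 0.0004
```

View pics/w8.png

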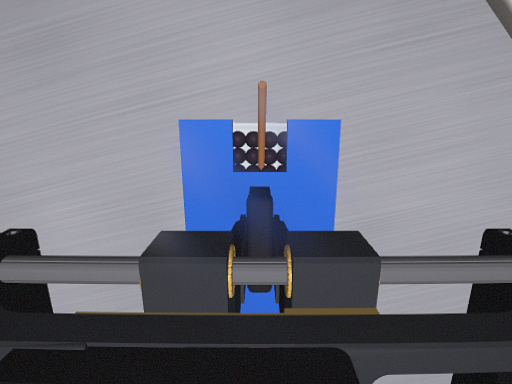

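The spoon handle (262, 82–168) runs down the middle of the cut-out (233–287), and the tub rim shows at row 124. I'll lower it.

>>> jog_arm:
  motion: [0,0.012,0.15,0,0,0,0.25,0,0,0,0.25,0,0,0,0.25,0,0,0,0.2,0,0,0,0.12,0,0,0,0.08,0,0,0,0.04,0,0,0,0,0,0,0,0,0]

```text
clock: 38.25
tcp_pos: [0.3531, -0.3002, 0.0702]
orientation: [180.0, -0.1, -13.2]
wrist_force: [0.5, -0.3, -2.3]
width: 0.141
grasp_force: 30.0
```

>>> jog_arm:
  motion: [0,0,0.01,0,0,0,0.01,0,0,0,0,0,0,0,0,0,0,0,0,0,0,0,0,0,0,0,0,0,0,0,0,0,0,0,0,0,0,0,0,0]

```text
clock: 39.25
tcp_pos: [0.3527, -0.2999, 0.068]
orientation: [-180.0, -0.0, -13.2]
wrist_force: [0.5, -0.4, -0.9]
width: 0.143
grasp_force: 30.0
```

>>> jog_arm:
  motion: [0,0,0.01,0,0,0,0.005,0,0,0,0,0,0,0,0,0,0,0,0,0,0,0,0,0,0,0,0,0,0,0,0,0,0,0,0,0,0,0,0,0]

```text
clock: 40.25
tcp_pos: [0.3528, -0.3, 0.0673]
orientation: [180.0, -0.0, -13.2]
wrist_force: [-1.5, 1.9, 5.5]
width: 0.147
grasp_force: 30.0
```

>>> jog_arm:
  motion: [0,0,0,0,0,0,0,0,0,0,0,0,0,0,0,0,0,0,-0.1,0,0,0,-0.3,0,0,0,-0.5,0,0,0,-0.5,0,0,0,-0.5,0,0,0,-0.3,0]
  grip: 0.3

```text
clock: 41.25
tcp_pos: [0.3536, -0.3007, 0.2362]
orientation: [179.8, -0.3, -13.2]
wrist_force: [0.2, -0.8, 0.2]
width: 0.699
grasp_force: 0.0
```

>>> jog_arm:
  motion: [0,0.3,0,0,0,0.6,0,0,0,0.6,0,0,0,0.6,0,0,0,0.6,0,0,0,0.6,0,0,0,0.5,0,0,0,0.2,0,0,0,0,0,0,0,0,0,0]

```text
clock: 42.25
tcp_pos: [0.2846, -0.5909, 0.2319]
orientation: [-179.9, 0.0, -13.2]
wrist_force: [-0.3, 0.0, 0.2]
width: 0.702
grasp_force: 0.0
```

```bash
cat > chk.py <<'E'
from h import *
for n in("top","scene"):
    im,d=grab(n); cv2.imwrite(f"pics/{n}_end.png",im)
    b=cv2.inRange(cv2.cvtColor(im,cv2.COLOR_BGR2HSV),(100,150,60),(125,255,255))
    for c in cv2.findContours(b,0,1)[0]:
        if cv2.contourArea(c)<300: continue
        m=np.zeros_like(b); cv2.drawContours(m,[c],-1,255,-1); m=cv2.bitwise_and(m,b)
        v,u=np.nonzero(m); D=d[v,u]; W=world(n,np.c_[u,v],D)[D>0]
        q,wh,a=cv2.minAreaRect(plane(n,np.c_[u,v],.059)[:,:2].astype(np.float32))
        A=np.c_[W[:,:2]-W[:,:2].mean(0),np.ones(len(W))]; A=A[abs(W[:,2]-.059)<.02]; Z=W[abs(W[:,2]-.059)<.02,2]
        k=np.linalg.lstsq(A,Z,rcond=None)[0] if len(Z)>50 else [0]*3
        print(n,np.round(q,4),np.round(wh,3),round(a,1),"z",np.median(W[:,2]).round(4),"tilt deg",np.degrees(np.hypot(k[0],k[1])).round(2))
E
python3 chk.py; python3 m.py top | grep -E "shaker|timer"; python3 go.py 0.35 -.3 .2 0
python3 -c "
import cv2,numpy as np
a=cv2.imread('pics/top_end.png')[110:300,90:440];b=cv2.imread('pics/scene_end.png')[80:290,100:420]
a=cv2.resize(a,(560,304),interpolation=2);b=cv2.resize(b,(448,294),interpolation=2)
c=np.zeros((598,560,3),np.uint8);c[:304]=a;c[304:,:448]=b;cv2.imwrite('pics/end.png',c)"
```

```text
top [ 0.3529 -0.2995] [0.094 0.133] 76.5 z 0.0599 tilt deg 0.12
top [0.3598 0.3017] [0.094 0.132] 66.2 z 0.0594 tilt deg 0.13
top [0.6491 0.1592] [0.108 0.108] 1.5 z 0.0593 tilt deg 0.4
top [ 0.6676 -0.1268] [0.104 0.105] 51.2 z 0.0595 tilt deg 0.22
scene [ 0.6681 -0.1244] [0.104 0.105] 51.3 z 0.0583 tilt deg 0.13
scene [0.6509 0.1602] [0.108 0.107] 63.6 z 0.0589 tilt deg 0.26
scene [ 0.3539 -0.2972] [0.092 0.133] 76.8 z 0.0578 tilt deg 0.2
scene [0.3603 0.304 ] [0.092 0.132] 65.7 z 0.0588 tilt deg 0.53
top shaker 0.85 mask med [ 0.618 -0.282  0.069] rect [ 0.6216 -0.286 ] [0.043 0.043] long axis deg -7.0 227
top timer 0.70 mask med [0.635 0.276 0.035] rect [0.6372 0.2806] [0.041 0.041] long axis deg 3.5 144
clock 42.9 pos [ 0.2842 -0.5919  0.2319] yaw -13.21 w 0.703 F [ 0.5 -0.6 -0.1]
shift shares [ 0.877 -3.892  0.425] turn share -0.0734
```

View pics/end.png

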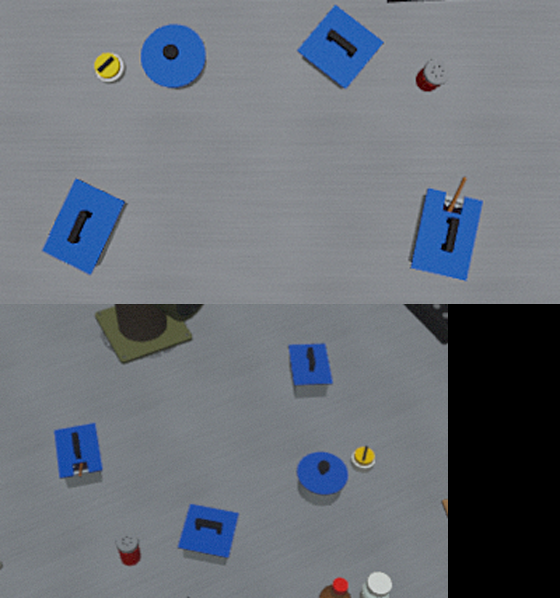

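All four lids sit flat at flange-top z of about 59 mm with under 0.6° of tilt. The spoon handle comes out through the cut-out, and the shaker and timer haven't moved. I'll hand in.

```bash
python3 -c "
from workcell import ctrl
print(ctrl.sign_off())"
```

```text
the job is handed in; nothing more can be done
None
```

I set all four lids flat on their own tubs, with the spoon's handle out through the cut-out, left the shaker and timer where they stood, let go of everything and handed in at about 43 s; the hand-in gave no verdict.

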